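# Unstack the laundry tins onto their trays

## Task

The laundry tins were piled up so that the counter could be wiped. Take the pile apart and put each tin and the small jar back in the bamboo tray that matches its shape and size (the small jar in the small round tray, the round tin in the larger round one), upright and flat inside the lip. Lower them gently, do not drop or tip them, and leave the clear measuring cup among the trays where it stands.

Things in the scene. Friction and masses are not known exactly. Their poses are not given: they have to be found in the camera images.
- small_jar: Small round white jar with a light wooden lid, plain cylinder, diameter 36 mm, height 45 mm, about 80 g. Stands at the start on the round tin's lid, within 6 mm of its centre. Origin at the centre of its underside, z up.
- round_tin: Round white tin with a bare metal lid, plain cylinder, diameter 58 mm, height 40 mm, about 150 g. Stands at the start on one end of the oblong tin, beside the square tin (which end varies), with the small jar on top of it. Origin at the centre of its underside, z up.
- square_tin: Square white tin with a bare metal lid, 54 x 54 mm, height 50 mm, about 180 g. Stands at the start on the other end of the oblong tin, square to it within 4 degrees; about 18 mm lies between it and the round tin, so grip it across the oblong tin's width. Origin at the centre of its underside, x and y along its sides, z up.
- oblong_tin: Oblong white tin with a grey lid, bottom of the stack, standing on the counter: 62 mm along its x, 140 mm along its y, height 45 mm, about 350 g. The square and the round tin stand on it about 37 mm either side of its centre along its y. Origin at the centre of its underside, z up.
- small_round_tray: Small round bamboo tray, inside diameter 56 mm, outside 64 mm: the small jar's place. Fixed to the counter. Floor 4 mm thick (its top is 4 mm above the counter), lip 4 mm thick and 8 mm high above the counter; origin at the centre of the underside, z up, so what sits flat in it has its underside 4 mm above this origin.
- large_round_tray: Larger round bamboo tray, inside diameter 78 mm, outside 86 mm: the round tin's place. Fixed to the counter. Floor 4 mm thick (its top is 4 mm above the counter), lip 4 mm thick and 8 mm high above the counter; origin at the centre of the underside, z up, so what sits flat in it has its underside 4 mm above this origin.
- square_tray: Square bamboo tray, inside 74 x 74 mm, outside 82 x 82 mm, sides along its x and y: the square tin's place. Fixed to the counter. Floor 4 mm thick (its top is 4 mm above the counter), lip 4 mm thick and 8 mm high above the counter; origin at the centre of the underside, z up, so what sits flat in it has its underside 4 mm above this origin.
- oblong_tray: Oblong bamboo tray, inside 82 mm along its x and 160 mm along its y, outside 90 x 168 mm: the oblong tin's place. Fixed to the counter. Floor 4 mm thick (its top is 4 mm above the counter), lip 4 mm thick and 8 mm high above the counter; origin at the centre of the underside, z up, so what sits flat in it has its underside 4 mm above this origin.
- measuring_cup: Bystander: small open clear plastic measuring cup, diameter 48 mm, height 45 mm, standing loose among the trays. Origin at the centre of its underside.

How it is judged:
By the outcome, as a careful person would: the job done as asked, in the order asked, and still so for the second after the job is handed in, with the robot touching nothing.
It also fails if it takes over 120 s, if anything falls off the work surface, if the arm or the gripper's body presses on something with over 40 N, if the wrist force passes 120 N, or if a joint passes its speed limit or range.

## Robot

A 7-joint arm with a two-finger parallel gripper is mounted at the origin on the work surface. World frame = base frame: x ahead of the robot, y to its left, z up, the work surface at z = 0. Lengths are in m, angles in rad, forces in N, time in s.
With the tool pointing down it reaches from about 0.425 to 0.825 m from the base axis. Payload 3.6 kg.
Tool frame: the origin (TCP) lies midway between the tips of the shut fingers; the grasp point (between the pads) lies 19 mm behind it; z points along the fingers, x is the direction in which the jaws open and shut, and the axes are right-handed (so a half turn about z gives the same grasp; the last joint's range is limited). The gripper opens to 85 mm and grips with 20 to 120 N. Pads are 22 mm wide; open, the fingers measure 114 mm over their backs; the gripper's body (76 mm by 85 mm) begins 54 mm behind the grasp point. The pads swing forward as they close: fully open they stand 13 mm farther back than shut.
Start: joints at [-1.296, 0.615, -0.013, 1.423, 0.008, 1.103, -0.04], TCP at [0.193, 0.621, 0.231] pointing down, gripper open.
Joint ranges: [-3.12, 3.12], [-0.3, 2.06], [-1.34, 1.32], [0.26, 2.42], [-1.36, 4.5], [0.01, 1.98], [-2.84, 2.84]. Speed limits (rad/s): [2.79, 2.79, 3.14, 3.14, 3.14, 3.14, 3.14].

## Interface

Orientations are given as a unit quaternion [x, y, z, w].
In Python, from station import sensors, camera, camera_model, manip, look_for, silhouettes gives the robot as it stands.
- The arm moves only by the tool carry_out, never from a script. Its argument "steps" is a list of rows, each a list of 5 numbers: the opening, from -1 (shut) to 1 (fully open), then the shift along the tool's x, y, z in m, then the turn about the tool's z in degrees. In form: [[fingers, dx, dy, dz, spin], ...]. A call has 1 to 12 rows; each row is the pose to reach, as a shift and turn from the pose measured when the call began, along the tool's axes at that moment; what a row does not reach only later rows make up. A row lasts 1/12 s, in which the tool goes at most 41.7 mm and 7.16 degrees, less where a joint would pass 70% of its speed; a pose out of reach is approached as far as the arm can. A call with a gripper value outside its range is refused whole. The fingers move at their own pace and stop on an object; "squeeze" is the grip in N (left out, the last holds). Time passes only in rows, so rows that repeat a pose let the fingers close. It gives the time, the measured TCP pose, the force and the opening at its end, in the units of the state.
- sensors.observe(): the state, without advancing time (a new reading comes with each control period).
- camera(name): name is "scene" or "top"; returns (picture, depth): 480x640x3 uint8, red, green, blue; 480x640 float32, m along the optical axis (not along the pixel's ray), 0 where there is no reading.
- camera_model(name): a dict with "fx", "fy", "cx", "cy" (pixels), "rvec" (rotation vector, rad) and "tvec" (3), from world to camera coordinates, as OpenCV has them. Camera axes: x right, y down, z forward; pixel columns grow to the right and rows downward; lengths in m; the calibration is good to about 2 mm. A picture is of the moment at which its call begins. camera_model takes no time and is no camera call.
- manip.finish_job(): hands the job in, once; it reports no verdict.
Trained networks look in the newest picture that a camera, given by its name, has taken for a name from the list of things; names that differ only in an ending like _2 or _b are one class to them, and where a whole thing is asked for, a point or a joint stands for the part that bears it (a point fixed in the world has none). Each returns a list of dicts, best first, with "score" (0 to 1); they miss things now and then, are a little off and sometimes report something else, mostly with a low value. They report only what shows in the picture. A call takes as long as a camera call.
- look_for(thing, camera): "box" ([left, top, width, height] in pixels, round what is visible of it).
- silhouettes(thing, camera): "region" (480x640 bool, what is visible of it) and "box" ([left, top, width, height] in pixels, round what is visible of it).
The state is a dict: "time_s": time; "qpos": joint angles; "dq": joint speeds; "joint_efforts": joint torques, N m; "tool_pos": TCP position; "eef_rot": TCP orientation; "force": force on the tool from outside, world axes, zero at the start; "wrist_torque": the same for the moment, N m; "gripper_width": opening from 0.0 (shut) to 1.0 (fully open).
Only numpy, scipy, OpenCV 4.12 (cv2) and the standard library are available. Lean on these libraries where they do the work, as an engineer would, in place of code of your own. Each camera call takes 0.05 s, during which the arm holds its last target. There are 200 camera calls.

## Working session

There is one attempt and no reset: what is moved stays moved. The work goes in short steps, Python scripts to look and compute and a tool call to move; the robot and the scene stay as the last step left them, time stands still between calls to the robot, and variables do not carry over. Pictures are saved under pics/ and viewed, about 12 in all and at most 16, crops included, and the job is handed in when it is done.

Besides the shell and the picture viewer there is one more tool, called after "Request:" as name([rows], argument=value, ...), one row to a line, values as JSON. carry_out: Moves the arm, as the interface text tells. Its arguments: {"type":"object","properties":{"steps":{"type":"array","items":{"type":"array","items":{"type":"number"}}},"squeeze":{"type":"number"}},"required":["steps"]}

```bash
mkdir -p pics
cat > h.py <<'E'
import numpy as np, cv2
from station import sensors, camera, camera_model, manip, look_for, silhouettes
def pts(cam, depth):
    m=camera_model(cam); R=cv2.Rodrigues(np.array(m['rvec'],float))[0]; t=np.array(m['tvec'],float).ravel()
    v,u=np.mgrid[:480,:640]
    c=np.stack([(u-m['cx'])/m['fx']*depth,(v-m['cy'])/m['fy']*depth,depth],-1)
    return (c-t)@R   # world, HxWx3
E
python3 - <<'E'
from h import *
print(sensors.observe())
for c in('top','scene'):
    im,d=camera(c); cv2.imwrite(f'pics/{c}0.png',im[:,:,::-1]); P=pts(c,d); np.save(f'{c}P.npy',P)
    print(c,camera_model(c))
    for n in 'small_jar round_tin square_tin oblong_tin small_round_tray large_round_tray square_tray oblong_tray measuring_cup'.split():
        for s in silhouettes(n,c)[:2]:
            r=s['region']&(d>0); p=P[r]
            if len(p)<5: print(n,s['score'],s['box'],'few');continue
            zt=np.percentile(p[:,2],90); q=p[abs(p[:,2]-zt)<.006]
            (cx,cy),wh,a=cv2.minAreaRect((q[:,:2]*1000).astype(np.float32))
            print(n,round(s['score'],2),s['box'],'ztop %.3f'%zt,'rect',np.round([cx,cy,*wh,a],1),'med',np.round(np.median(q,0),3))
E
```

```text
{'time_s': 0.0, 'qpos': array([-1.29552586,  0.61589619, -0.01264783,  1.42493243,  0.00811714,
        1.10338941, -0.04038649]), 'dq': array([-0.00039297,  0.00099882, -0.00095996, -0.00083513,  0.00019627,
       -0.00163753,  0.00094237]), 'joint_efforts': array([ 8.12685198e-05, -4.69207835e+01,  2.59221224e-01, -1.71030772e+01,
        9.92024608e-03,  9.63259925e-03, -1.01289891e-05]), 'tool_pos': array([0.19293609, 0.61989249, 0.23014189]), 'eef_rot': array([ 8.05326145e-01,  5.92830619e-01, -1.02651907e-03,  7.77155645e-04]), 'force': array([-0.05689658, -0.10529016,  0.05986602]), 'wrist_torque': array([-0.00261898,  0.06382181, -0.00664226]), 'gripper_width': 0.9923297799182346}
top {'fx': 529.6732363931674, 'fy': 529.6732363931674, 'cx': 319.45043326340846, 'cy': 245.7750711689698, 'rvec': array([ 2.16406531, -2.11962738,  0.14254289]), 'tvec': array([-0.0213179 ,  0.58002566,  1.11214081])}
small_jar 0.58 [455.5, 273.5, 24.1, 19.4] ztop 0.132 rect [ 498.9 -310.8   32.    32.6   60.4] med [ 0.499 -0.311  0.13 ]
round_tin 0.7 [447.2, 270.0, 33.1, 28.6] ztop 0.088 rect [ 49
[... 1533 characters left out ...]
34.8, 36.3] ztop 0.097 rect [ 521.  -386.8   58.7   56.    13. ] med [ 0.524 -0.386  0.096]
oblong_tin 0.86 [200.7, 180.3, 64.5, 30.3] ztop 0.046 rect [ 513.9 -347.7   65.4  137.4   15.2] med [ 0.53  -0.338  0.045]
small_round_tray 0.97 [335.4, 241.7, 29.4, 25.6] ztop 0.009 rect [503.4 -24.1  63.4  59.7  35.7] med [ 0.504 -0.024  0.006]
large_round_tray 0.74 [238.5, 249.5, 41.0, 32.1] ztop 0.009 rect [ 635.8 -160.9   87.3   85.1   53.7] med [ 0.636 -0.161  0.006]
square_tray 0.63 [356.5, 318.3, 55.6, 48.5] ztop 0.009 rect [635.1 148.6  89.4  82.7  21.6] med [0.639 0.15  0.006]
oblong_tray 0.58 [458.4, 303.6, 102.2, 71.5] ztop 0.008 rect [490.6 322.7  98.8 168.9  16. ] med [0.493 0.326 0.006]
```

View pics/top0.png

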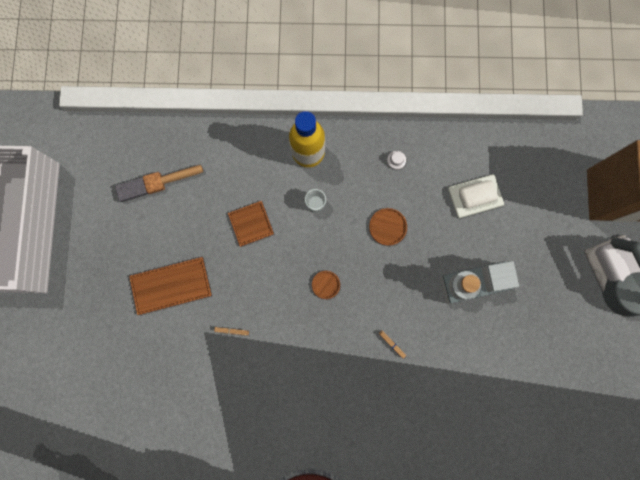

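View pics/scene0.png

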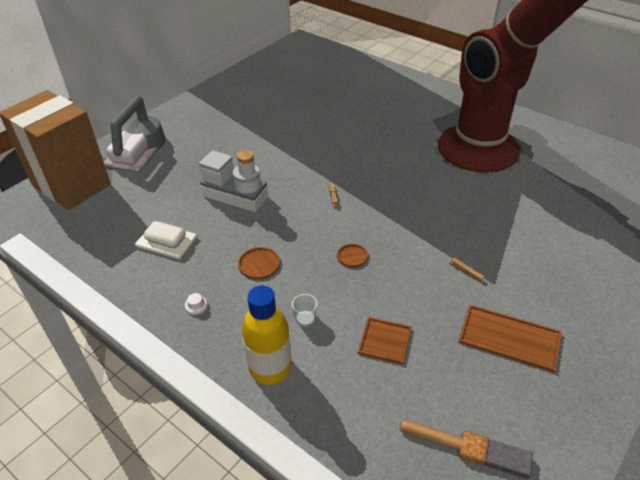

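```bash
cat >> h.py <<'E'
from scipy.spatial.transform import Rotation as Ro
def go(*targets):
    """rows (dx,dy,dz,spin) for world targets (x,y,z,yaw of tool x in deg)"""
    s=sensors.observe(); R=Ro.from_quat(s['eef_rot']).as_matrix(); p=s['tool_pos']
    yaw=np.degrees(np.arctan2(R[1,0],R[0,0]))
    print('t',round(s['time_s'],2),'tcp',p.round(4),'yaw',yaw.round(1),'tilt',np.degrees(np.arccos(-R[2,2])).round(2),'w',round(s['gripper_width'],3),'F',s['force'].round(1),'q7',s['qpos'][6].round(2))
    for t in targets:
        d=R.T@(np.array(t[:3])-p); sp=-((t[3]-yaw+90)%180-90)
        print(t,'->',d.round(4),'spin',round(sp,1))
E
python3 - <<'E'
from h import *
def rect(q): 
    (cx,cy),wh,a=cv2.minAreaRect((q[:,:2]*1000).astype(np.float32)); return np.round([cx,cy,*wh,a],1)
for c in('top','scene'):
    P=np.load(c+'P.npy').reshape(-1,3)
    near=(abs(P[:,0]-.51)<.09)&(abs(P[:,1]+.35)<.11); P=P[near]
    for n,z,y in(('jar',.130,(-.35,-.2)),('round',.085,(-.345,-.2)),('square',.095,(-.5,-.35)),('oblong',.045,(-.5,-.2))):
        q=P[(abs(P[:,2]-z)<.004)&(P[:,1]>y[0])&(P[:,1]<y[1])]
        print(c,n,len(q),rect(q),np.median(q[:,2]).round(4))
go((.45,.35,.25,14.6))
E
```

```text
top jar 247 [ 499.4 -312.1   33.6   34.7   78.7] 0.1301
top round 271 [ 499.3 -314.9   55.9   57.     0.9] 0.0851
top square 670 [ 518.9 -388.3   53.8   55.1   11.4] 0.0949
top oblong 456 [ 509.  -349.7   61.9  139.5   14.2] 0.0451
scene jar 161 [ 502.1 -310.9   39.4   33.9   44. ] 0.1308
scene round 198 [ 507.1 -310.2   50.4   54.6   44.2] 0.0858
scene square 381 [ 521.6 -388.3   59.9   57.5    9.6] 0.0957
scene oblong 407 [ 514.  -349.6   66.1  141.    15.2] 0.0454
t 1.0 tcp [0.1932 0.6206 0.2313] yaw 72.7 tilt 0.0 w 1.002 F [-0.1 -0.5 -0.6] q7 -0.04
(0.45, 0.35, 0.25, 14.6) -> [-0.182   0.3256 -0.0187] spin 58.1
```

Request:
carry_out([
  [1,-0.182,0.326,-0.019,58],
  [1,-0.182,0.326,-0.019,58],
  [1,-0.182,0.326,-0.019,58],
  [1,-0.182,0.326,-0.019,58],
  [1,-0.182,0.326,-0.019,58],
  [1,-0.182,0.326,-0.019,58],
  [1,-0.182,0.326,-0.019,58],
  [1,-0.182,0.326,-0.019,58],
  [1,-0.182,0.326,-0.019,58],
  [1,-0.182,0.326,-0.019,58],
], squeeze=40)

```text
time_s: 1.83
tool_pos: [0.4586, 0.3399, 0.2517]
eef_rot: [0.993, 0.12, 0.004, 0.003]
force: [1.0, -1.4, 0.5]
gripper_width: 0.995
```

```bash
python3 -c "
from h import *
go((.5,-.312,.25,14.5),(.5,-.312,.2,14.5))"
```

```text
t 1.83 tcp [0.4586 0.3399 0.2517] yaw 13.7 tilt 0.55 w 0.995 F [ 1.  -1.4  0.5] q7 -0.29
(0.5, -0.312, 0.25, 14.5) -> [-0.1147  0.643   0.0057] spin -0.8
(0.5, -0.312, 0.2, 14.5) -> [-0.115   0.6426  0.0557] spin -0.8
```

Request:
carry_out([
  [1,-0.115,0.643,0.005,-1],
  [1,-0.115,0.643,0.005,-1],
  [1,-0.115,0.643,0.005,-1],
  [1,-0.115,0.643,0.005,-1],
  [1,-0.115,0.643,0.005,-1],
  [1,-0.115,0.643,0.005,-1],
  [1,-0.115,0.643,0.005,-1],
  [1,-0.115,0.643,0.005,-1],
  [1,-0.115,0.643,0.005,-1],
  [1,-0.115,0.643,0.005,-1],
  [1,-0.115,0.643,0.005,-1],
  [1,-0.115,0.643,0.005,-1],
])

```text
time_s: 2.83
tool_pos: [0.4875, -0.1503, 0.251]
eef_rot: [0.992, 0.129, 0.004, 0.003]
force: [0.8, 0.4, 0.5]
gripper_width: 0.999
```

```bash
python3 -c "
from h import *
go((.5,-.312,.25,14.5),(.5,-.312,.2,14.5))"
```

```text
t 2.83 tcp [ 0.4875 -0.1503  0.251 ] yaw 14.8 tilt 0.59 w 0.999 F [0.8 0.4 0.5] q7 0.7
(0.5, -0.312, 0.25, 14.5) -> [-0.0292  0.1595  0.002 ] spin 0.3
(0.5, -0.312, 0.2, 14.5) -> [-0.0296  0.1591  0.052 ] spin 0.3
```

Request:
carry_out([
  [1,-0.029,0.159,0.03,0],
  [1,-0.029,0.159,0.03,0],
  [1,-0.029,0.159,0.03,0],
  [1,-0.029,0.159,0.03,0],
  [1,-0.029,0.159,0.03,0],
  [1,-0.029,0.159,0.03,0],
  [1,-0.029,0.159,0.03,0],
  [1,-0.029,0.159,0.03,0],
  [1,-0.029,0.159,0.03,0],
])

```text
time_s: 3.58
tool_pos: [0.5012, -0.3095, 0.2223]
eef_rot: [0.991, 0.13, 0.004, 0.003]
force: [-0.7, 0.0, 0.5]
gripper_width: 0.999
```

```bash
python3 -c "
from h import *
go((.5,-.312,.15,14.5),(.5,-.312,.092,14.5))
im,d=camera('scene'); cv2.imwrite('pics/s1.png',cv2.resize(im[100:260,150:350,::-1],(800,640))[:600])"
```

```text
t 3.58 tcp [ 0.5012 -0.3095  0.2223] yaw 15.0 tilt 0.61 w 0.999 F [-0.7  0.   0.5] q7 1.0
(0.5, -0.312, 0.15, 14.5) -> [-0.0024  0.0016  0.0723] spin 0.5
(0.5, -0.312, 0.092, 14.5) -> [-0.0029  0.0012  0.1303] spin 0.5
```

View pics/s1.png

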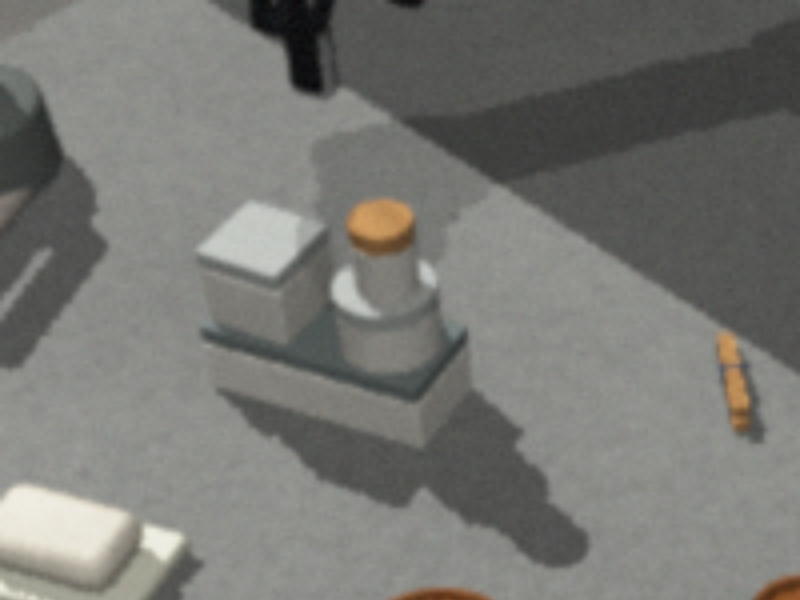

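The crop shows the intact pile: jar at about (380,225) on the round tin, square tin at about (262,270), one open finger at (305,60) above. Descending on the jar.

Request:
carry_out([
  [1,-0.002,0.001,0.035,0.5],
  [1,-0.002,0.001,0.07,0.5],
  [1,-0.003,0.001,0.095,0.5],
  [1,-0.003,0.001,0.115,0.5],
  [1,-0.003,0.001,0.13,0.5],
  [1,-0.003,0.001,0.13,0.5],
  [1,-0.003,0.001,0.13,0.5],
  [1,-0.003,0.001,0.13,0.5],
])

```text
time_s: 4.3
tool_pos: [0.5007, -0.3122, 0.0937]
eef_rot: [0.992, 0.126, 0.005, 0.004]
force: [0.1, 0.1, 0.6]
gripper_width: 0.998
```

Request:
carry_out([
  [0.4,0,0,0,0],
  [0.2,0,0,0,0],
  [0,0,0,0,0],
  [-0.3,0,0,0,0],
  [-1,0,0,0,0],
  [-1,0,0,0,0],
  [-1,0,0,0,0],
  [-1,0,0,0,0],
  [-1,0,0,0,0],
  [-1,0,0,0,0],
], squeeze=25)

```text
time_s: 5.13
tool_pos: [0.5012, -0.3123, 0.0944]
eef_rot: [0.992, 0.126, 0.006, 0.004]
force: [1.2, 1.1, 5.0]
gripper_width: 0.411
```

```bash
python3 -c "
from h import *
go((.5,-.312,.2,14.5))
im,d=camera('scene'); cv2.imwrite('pics/s2.png',cv2.resize(im[100:250,150:350,::-1],(800,600)))"
```

```text
t 5.13 tcp [ 0.5012 -0.3123  0.0944] yaw 14.5 tilt 0.82 w 0.411 F [1.2 1.1 5. ] q7 1.07
(0.5, -0.312, 0.2, 14.5) -> [ 0.      0.0004 -0.1057] spin 0.0
```

View pics/s2.png

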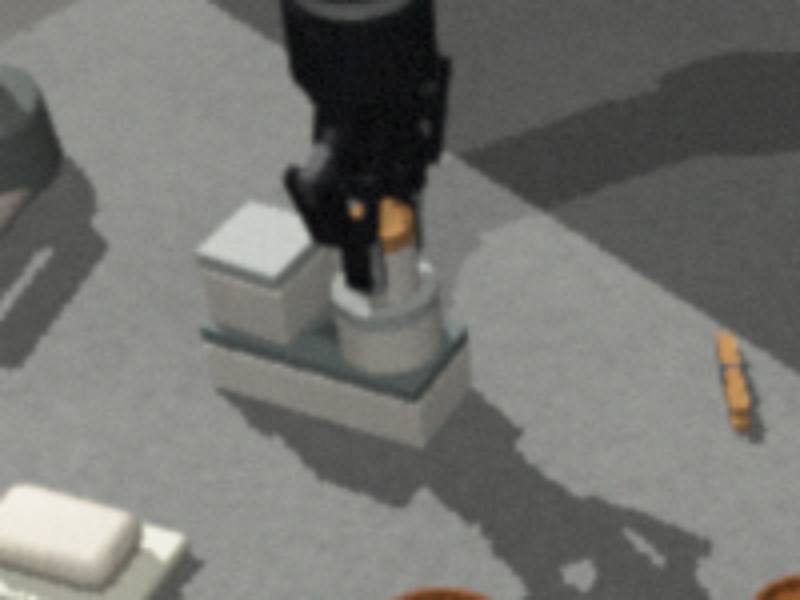

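Jar held (opening 0.41 ≈ 35 mm), with the fingers either side of it and the pile undisturbed. Lifting.

Request:
carry_out([
  [-1,0,0,-0.006,0],
  [-1,0,0,-0.02,0],
  [-1,0,0,-0.045,0],
  [-1,0,0,-0.08,0],
  [-1,0,0,-0.11,0],
  [-1,0,0,-0.11,0],
  [-1,0,0,-0.11,0],
  [-1,0,0,-0.11,0],
])

```text
time_s: 5.85
tool_pos: [0.499, -0.3109, 0.2034]
eef_rot: [0.992, 0.126, 0.005, 0.003]
force: [0.4, 0.8, -2.0]
gripper_width: 0.412
```

```bash
python3 -c "
from h import *
go((.501,-.024,.2,14.5),(.501,-.024,.1,14.5))"
```

```text
t 5.85 tcp [ 0.499  -0.3109  0.2034] yaw 14.5 tilt 0.68 w 0.412 F [ 0.4  0.8 -2. ] q7 1.01
(0.501, -0.024, 0.2, 14.5) -> [ 0.0739 -0.2773  0.002 ] spin 0.0
(0.501, -0.024, 0.1, 14.5) -> [ 0.0729 -0.278   0.102 ] spin 0.0
```

Request:
carry_out([
  [-1,0.01,-0.035,0.002,0],
  [-1,0.02,-0.075,0.002,0],
  [-1,0.03,-0.115,0.002,0],
  [-1,0.04,-0.155,0.002,0],
  [-1,0.05,-0.195,0.002,0],
  [-1,0.062,-0.232,0.002,0],
  [-1,0.07,-0.262,0.002,0],
  [-1,0.074,-0.277,0.002,0],
  [-1,0.074,-0.277,0.002,0],
  [-1,0.073,-0.277,0.03,0],
  [-1,0.073,-0.278,0.05,0],
  [-1,0.073,-0.278,0.05,0],
])

```text
time_s: 6.85
tool_pos: [0.4965, -0.0243, 0.1477]
eef_rot: [0.992, 0.126, -0.0, 0.003]
force: [-1.0, -0.2, -0.8]
gripper_width: 0.415
```

```bash
python3 -c "
from h import *
go((.501,-.024,.03,14.5),(.501,-.024,.0134,14.5))"
```

```text
t 6.85 tcp [ 0.4965 -0.0243  0.1477] yaw 14.5 tilt 0.32 w 0.415 F [-1.  -0.2 -0.8] q7 0.53
(0.501, -0.024, 0.03, 14.5) -> [0.0046 0.0002 0.1177] spin -0.0
(0.501, -0.024, 0.0134, 14.5) -> [0.0046 0.0002 0.1343] spin -0.0
```

Request:
carry_out([
  [-1,0.002,0,0.03,0],
  [-1,0.004,0,0.06,0],
  [-1,0.005,0,0.085,0],
  [-1,0.005,0,0.105,0],
  [-1,0.005,0,0.117,0],
  [-1,0.005,0,0.123,0],
  [-1,0.005,0,0.125,0],
  [-1,0.005,0,0.125,0],
  [-1,0.005,0,0.125,0],
  [-1,0.005,0,0.125,0],
])

```text
time_s: 7.68
tool_pos: [0.5021, -0.0239, 0.0236]
eef_rot: [0.992, 0.126, 0.001, 0.003]
force: [0.2, 0.4, -0.4]
gripper_width: 0.415
```

```bash
python3 -c "
from h import *
go((.501,-.024,.0134,14.5))
im,d=camera('scene'); cv2.imwrite('pics/s3.png',cv2.resize(im[180:330,250:450,::-1],(800,600)))"
```

```text
t 7.68 tcp [ 0.5021 -0.0239  0.0236] yaw 14.5 tilt 0.34 w 0.415 F [ 0.2  0.4 -0.4] q7 0.62
(0.501, -0.024, 0.0134, 14.5) -> [-0.0011 -0.0002  0.0102] spin -0.0
```

View pics/s3.png

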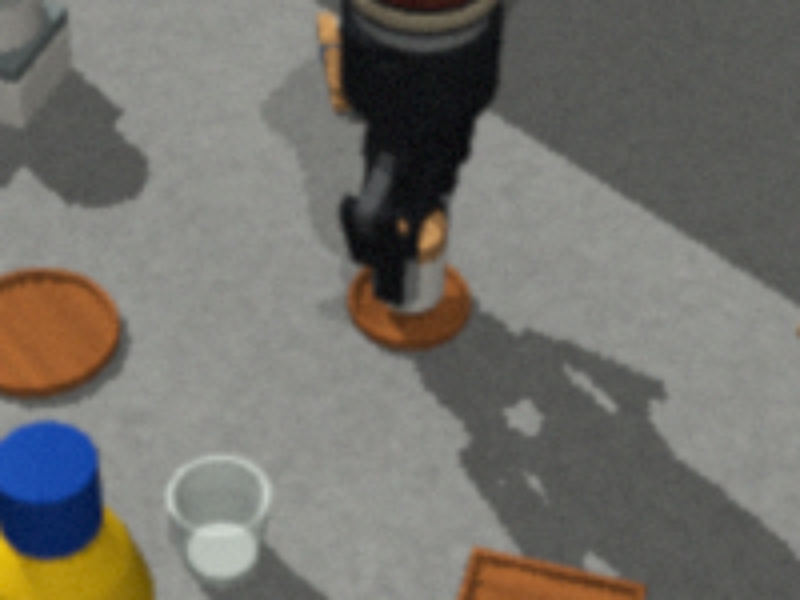

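The jar hangs in the small round tray's outline (jar about (410,280), tray (410,305)). Lowering the last 10 mm slowly.

Request:
carry_out([
  [-1,-0.001,0,0.003,0],
  [-1,-0.001,0,0.005,0],
  [-1,-0.001,0,0.007,0],
  [-1,-0.001,0,0.0085,0],
  [-1,-0.001,0,0.0095,0],
  [-1,-0.001,0,0.0105,0],
  [-1,-0.001,0,0.0105,0],
  [-1,-0.001,0,0.0105,0],
])

```text
time_s: 8.4
tool_pos: [0.501, -0.0241, 0.0133]
eef_rot: [0.992, 0.126, 0.0, 0.003]
force: [-0.2, 0.1, 0.9]
gripper_width: 0.414
```

Request:
carry_out([
  [-1,0,0,0.0007,0],
  [-1,0,0,0.0015,0],
  [-1,0,0,0.0015,0],
  [-1,0,0,0.0015,0],
])

```text
time_s: 8.73
tool_pos: [0.501, -0.024, 0.0132]
eef_rot: [0.992, 0.126, 0.001, 0.002]
force: [-2.9, 0.6, 13.1]
gripper_width: 0.414
```

Request:
carry_out([
  [-0.1,0,0,0,0],
  [0.1,0,0,0,0],
  [0.3,0,0,0,0],
  [0.5,0,0,0,0],
  [0.5,0,0,0,0],
  [0.5,0,0,-0.01,0],
  [0.5,0,0,-0.03,0],
  [0.6,0,0,-0.06,0],
  [0.8,0,0,-0.1,0],
  [1,0,0,-0.14,0],
  [1,0,0,-0.17,0],
  [1,0,0,-0.17,0],
])

```text
time_s: 9.73
tool_pos: [0.5045, -0.024, 0.1898]
eef_rot: [0.992, 0.126, 0.008, 0.003]
force: [1.5, -0.6, 0.9]
gripper_width: 1.003
```

```bash
python3 -c "
from h import *
go((.5,-.314,.19,14.5),(.5,-.314,.05,14.5))"
```

```text
t 9.73 tcp [ 0.5045 -0.024   0.1898] yaw 14.4 tilt 0.95 w 1.003 F [ 1.5 -0.6  0.9] q7 0.5
(0.5, -0.314, 0.19, 14.5) -> [-0.0767  0.2797  0.0011] spin -0.1
(0.5, -0.314, 0.05, 14.5) -> [-0.0787  0.2785  0.1411] spin -0.1
```

Request:
carry_out([
  [1,-0.01,0.037,0,0],
  [1,-0.021,0.077,0,0],
  [1,-0.032,0.117,0,0],
  [1,-0.043,0.157,0,0],
  [1,-0.053,0.195,0,0],
  [1,-0.063,0.23,0,0],
  [1,-0.071,0.26,0,0],
  [1,-0.076,0.277,0,0],
  [1,-0.077,0.28,0,0],
  [1,-0.077,0.28,0,0],
  [1,-0.077,0.28,0,0],
  [1,-0.077,0.28,0,0],
])

```text
time_s: 10.73
tool_pos: [0.5003, -0.3117, 0.1908]
eef_rot: [0.992, 0.127, 0.008, 0.002]
force: [-0.3, -0.4, 0.6]
gripper_width: 0.997
```

```bash
python3 -c "
from h import *
go((.5,-.314,.10,14.5),(.5,-.314,.05,14.5))
im,d=camera('top');P=pts('top',d).reshape(-1,3)
def f(n,z,c,r):
    q=P[(abs(P[:,2]-z)<.004)&(np.hypot(P[:,0]-c[0],P[:,1]-c[1])<r)]
    a=cv2.minAreaRect((q[:,:2]*1000).astype(np.float32)); print(n,len(q),np.round([*a[0],*a[1],a[2]],1),np.median(q[:,2]).round(4))
f('jar',.049,(.501,-.024),.04); f('round',.085,(.5,-.314),.045); f('square',.095,(.519,-.388),.045)"
```

```text
t 10.73 tcp [ 0.5003 -0.3117  0.1908] yaw 14.6 tilt 0.9 w 0.997 F [-0.3 -0.4  0.6] q7 1.02
(0.5, -0.314, 0.1, 14.5) -> [-0.0022  0.0016  0.0908] spin 0.1
(0.5, -0.314, 0.05, 14.5) -> [-0.003   0.0013  0.1408] spin 0.1
jar 207 [498.8 -24.8  34.4  33.6  28.2] 0.0489
round 591 [ 499.9 -314.7   56.8   56.9   78.2] 0.0851
square 0 [0. 0. 0. 0. 0.] nan
  return _methods._mean(a, axis=axis, dtype=dtype,
  ret = ret.dtype.type(ret / rcount)
```

Request:
carry_out([
  [1,-0.002,0.001,0.035,0],
  [1,-0.002,0.001,0.07,0],
  [1,-0.003,0.001,0.1,0],
  [1,-0.003,0.001,0.122,0],
  [1,-0.003,0.001,0.134,0],
  [1,-0.003,0.001,0.139,0],
  [1,-0.003,0.001,0.139,0],
  [1,-0.003,0.001,0.139,0],
  [1,-0.003,0.001,0.139,0],
])

```text
time_s: 11.53
tool_pos: [0.5011, -0.3145, 0.0536]
eef_rot: [0.992, 0.128, 0.009, 0.003]
force: [0.3, -0.2, 1.4]
gripper_width: 1.0
```

Request:
carry_out([
  [0.7,0,0,0,0],
  [0.6,0,0,0,0],
  [0.5,0,0,0,0],
  [0.4,0,0,0,0],
  [0.2,0,0,0,0],
  [-0.2,0,0,0,0],
  [-1,0,0,0,0],
  [-1,0,0,0,0],
  [-1,0,0,0,0],
  [-1,0,0,0,0],
], squeeze=35)

```text
time_s: 12.37
tool_pos: [0.5015, -0.3146, 0.0544]
eef_rot: [0.992, 0.128, 0.009, 0.004]
force: [-0.9, 0.3, 5.9]
gripper_width: 0.668
```

Request:
carry_out([
  [-1,0,0,-0.006,0],
  [-1,0,0,-0.02,0],
  [-1,0,0,-0.045,0],
  [-1,0,0,-0.08,0],
  [-1,0,0,-0.11,0],
  [-1,0,0,-0.13,0],
  [-1,0,0,-0.135,0],
  [-1,0,0,-0.135,0],
  [-1,0,0,-0.135,0],
])

```text
time_s: 13.12
tool_pos: [0.498, -0.3131, 0.188]
eef_rot: [0.992, 0.128, 0.008, 0.003]
force: [-1.1, 0.4, -2.1]
gripper_width: 0.665
```

```bash
python3 -c "
from h import *
go((.634,-.162,.19,14.5),(.634,-.162,.1,14.5))
im,d=camera('scene'); cv2.imwrite('pics/s4.png',cv2.resize(im[80:280,150:417,::-1],(800,600)))"
```

```text
t 13.12 tcp [ 0.498  -0.3131  0.188 ] yaw 14.7 tilt 1.01 w 0.665 F [-1.1  0.4 -2.1] q7 1.03
(0.634, -0.162, 0.19, 14.5) -> [ 1.698e-01 -1.118e-01 -1.000e-04] spin 0.2
(0.634, -0.162, 0.1, 14.5) -> [ 0.1684 -0.1125  0.0898] spin 0.2
```

View pics/s4.png

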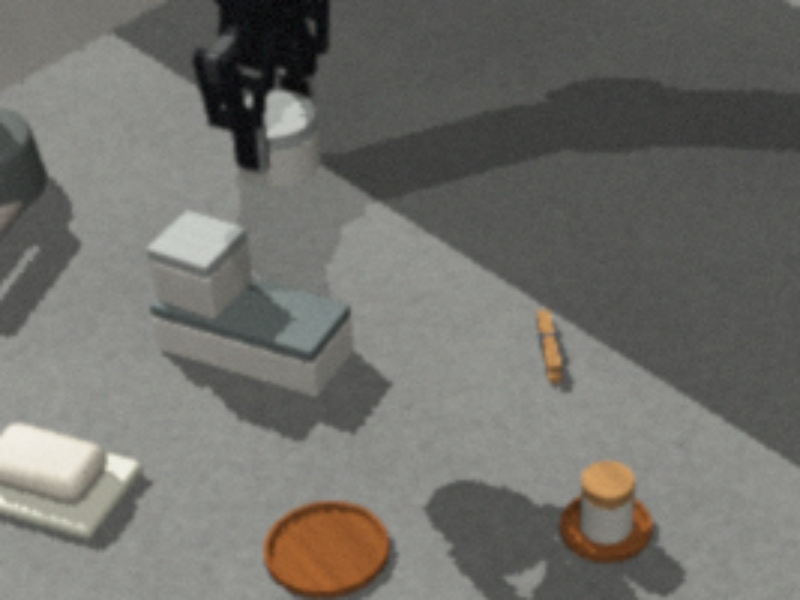

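Round tin is held (0.67 ≈ 57 mm) at (285,135), the jar stands upright in its tray at (607,505), and the square and oblong tins are undisturbed.

Request:
carry_out([
  [-1,0.03,-0.02,0,0],
  [-1,0.064,-0.042,0,0],
  [-1,0.098,-0.065,0,0],
  [-1,0.132,-0.087,0,0],
  [-1,0.158,-0.104,0,0],
  [-1,0.169,-0.112,0.015,0],
  [-1,0.169,-0.112,0.045,0],
  [-1,0.168,-0.112,0.08,0],
  [-1,0.168,-0.112,0.115,0],
  [-1,0.168,-0.113,0.14,0],
  [-1,0.168,-0.113,0.155,0],
  [-1,0.168,-0.113,0.155,0],
])

```text
time_s: 14.17
tool_pos: [0.6289, -0.1604, 0.0272]
eef_rot: [0.992, 0.127, 0.001, -0.0]
force: [-1.1, 0.3, -1.9]
gripper_width: 0.665
```

```bash
python3 -c "
from h import *
go((.634,-.162,.0134,14.5))
im,d=camera('scene'); cv2.imwrite('pics/s5.png',cv2.resize(im[180:330,150:350,::-1],(800,600)))"
```

```text
t 14.17 tcp [ 0.6289 -0.1604  0.0272] yaw 14.6 tilt 0.17 w 0.665 F [-1.1  0.3 -1.9] q7 0.78
(0.634, -0.162, 0.0134, 14.5) -> [0.0045 0.0029 0.0138] spin 0.1
```

View pics/s5.png

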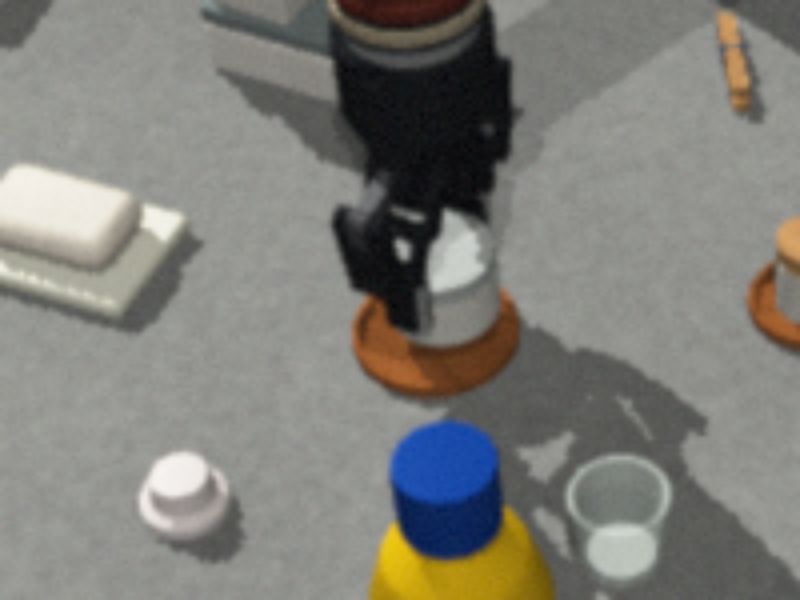

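The tin hangs just above the large round tray (tray (435,345), tin (450,290)), about 5 mm off centre. Correcting, then lowering.

Request:
carry_out([
  [-1,0.002,0.0015,0.002,0],
  [-1,0.005,0.003,0.003,0],
  [-1,0.005,0.003,0.006,0],
  [-1,0.005,0.003,0.009,0],
  [-1,0.005,0.003,0.011,0],
  [-1,0.005,0.003,0.013,0],
  [-1,0.005,0.003,0.0145,0],
  [-1,0.005,0.003,0.0145,0],
  [-1,0.005,0.003,0.0145,0],
])

```text
time_s: 14.97
tool_pos: [0.6365, -0.1627, 0.0155]
eef_rot: [0.992, 0.127, 0.004, 0.001]
force: [-0.5, 1.1, -1.5]
gripper_width: 0.666
```

Request:
carry_out([
  [-1,-0.002,0,0.001,0],
  [-1,-0.002,0,0.002,0],
  [-1,-0.002,0,0.003,0],
  [-1,-0.002,0,0.0035,0],
  [-1,-0.002,0,0.0035,0],
])

```text
time_s: 15.38
tool_pos: [0.6342, -0.1634, 0.0136]
eef_rot: [0.992, 0.127, 0.004, 0.001]
force: [-3.1, 1.9, 7.0]
gripper_width: 0.667
```

Contact (7 N). Releasing slowly and retreating.

Request:
carry_out([
  [0.4,0,0,0,0],
  [0.5,0,0,0,0],
  [0.6,0,0,0,0],
  [0.8,0,0,0,0],
  [1,0,0,0,0],
  [1,0,0,-0.005,0],
  [1,0,0,-0.02,0],
  [1,0,0,-0.05,0],
  [1,0,0,-0.09,0],
  [1,0,0,-0.13,0],
  [1,0,0,-0.16,0],
  [1,0,0,-0.16,0],
])

```text
time_s: 16.38
tool_pos: [0.6373, -0.1656, 0.1822]
eef_rot: [0.992, 0.127, 0.011, 0.004]
force: [1.9, 0.3, 1.5]
gripper_width: 0.996
```

```bash
python3 -c "
from h import *
go((.52,-.388,.18,11),(.52,-.388,.063,11))
im,d=camera('top');P=pts('top',d).reshape(-1,3)
def f(n,z,c,r):
    q=P[(abs(P[:,2]-z)<.004)&(np.hypot(P[:,0]-c[0],P[:,1]-c[1])<r)]
    a=cv2.minAreaRect((q[:,:2]*1000).astype(np.float32)); print(n,len(q),np.round([*a[0],*a[1],a[2]],1),np.median(q[:,2]).round(4))
f('round',.044,(.634,-.162),.045); f('square',.095,(.519,-.388),.045);f('oblong',.045,(.51,-.35),.09)"
```

```text
t 16.38 tcp [ 0.6373 -0.1656  0.1822] yaw 14.6 tilt 1.3 w 0.996 F [1.9 0.3 1.5] q7 0.72
(0.52, -0.388, 0.18, 11) -> [-0.1695  0.1857  0.0006] spin 3.6
(0.52, -0.388, 0.063, 11) -> [-0.1719  0.1845  0.1176] spin 3.6
round 0 [0. 0. 0. 0. 0.] nan
square 657 [ 518.9 -388.2   54.    55.4   11.4] 0.095
oblong 1125 [ 509.4 -350.9   61.9  141.    14.1] 0.045
  return _methods._mean(a, axis=axis, dtype=dtype,
  ret = ret.dtype.type(ret / rcount)
```

```bash
python3 -c "
from h import *
for i in range(4): camera('top')
go((.5195,-.388,.18,11.4),(.5195,-.388,.063,11.4))"
```

```text
t 16.63 tcp [ 0.632  -0.1628  0.1719] yaw 14.6 tilt 0.22 w 1.0 F [-0.2  0.1 -0.9] q7 0.72
(0.5195, -0.388, 0.18, 11.4) -> [-0.1656  0.1896 -0.0087] spin 3.2
(0.5195, -0.388, 0.063, 11.4) -> [-0.166   0.1896  0.1083] spin 3.2
```

Request:
carry_out([
  [1,-0.025,0.028,-0.005,3],
  [1,-0.052,0.06,-0.008,3],
  [1,-0.08,0.092,-0.009,3],
  [1,-0.108,0.124,-0.009,3],
  [1,-0.134,0.154,-0.009,3],
  [1,-0.156,0.178,-0.009,3],
  [1,-0.166,0.19,-0.009,3],
  [1,-0.166,0.19,-0.009,3],
  [1,-0.166,0.19,-0.009,3],
  [1,-0.166,0.19,-0.009,3],
  [1,-0.166,0.19,-0.009,3],
  [1,-0.166,0.19,-0.009,3],
])

```text
time_s: 17.63
tool_pos: [0.5206, -0.3863, 0.1798]
eef_rot: [0.995, 0.103, 0.002, -0.001]
force: [0.6, -0.6, -0.7]
gripper_width: 0.996
```

```bash
python3 -c "
from h import *
im,d=camera('top');P=pts('top',d).reshape(-1,3)
def f(n,z,c,r):
    q=P[(abs(P[:,2]-z)<.004)&(np.hypot(P[:,0]-c[0],P[:,1]-c[1])<r)]
    a=cv2.minAreaRect((q[:,:2]*1000).astype(np.float32)); print(n,len(q),np.round([*a[0],*a[1],a[2]],1),np.median(q[:,2]).round(4))
f('round',.044,(.634,-.162),.045)
go((.5195,-.388,.12,11.4),(.5195,-.388,.063,11.4))"
```

```text
round 504 [ 632.2 -164.5   56.7   56.    89.9] 0.044
t 17.68 tcp [ 0.5204 -0.3867  0.18  ] yaw 11.8 tilt 0.26 w 0.998 F [ 0.  -0.2  0.9] q7 1.05
(0.5195, -0.388, 0.12, 11.4) -> [-0.0014  0.0012  0.06  ] spin 0.4
(0.5195, -0.388, 0.063, 11.4) -> [-0.0016  0.0013  0.117 ] spin 0.4
```

Round tin is flat at z = 44 mm, within 3 mm of the tray centre. Now the square tin.

Request:
carry_out([
  [1,-0.001,0.001,0.03,0],
  [1,-0.002,0.001,0.06,0],
  [1,-0.002,0.001,0.085,0],
  [1,-0.002,0.001,0.105,0],
  [1,-0.002,0.001,0.115,0],
  [1,-0.002,0.001,0.117,0],
  [1,-0.002,0.001,0.117,0],
  [1,-0.002,0.001,0.117,0],
  [1,-0.002,0.001,0.117,0],
])

```text
time_s: 18.43
tool_pos: [0.5201, -0.3887, 0.0647]
eef_rot: [0.995, 0.103, 0.003, 0.0]
force: [-0.9, 0.0, 1.1]
gripper_width: 0.998
```

Request:
carry_out([
  [0.7,0,0,0,0],
  [0.6,0,0,0,0],
  [0.5,0,0,0,0],
  [0.4,0,0,0,0],
  [0.2,0,0,0,0],
  [-0.2,0,0,0,0],
  [-1,0,0,0,0],
  [-1,0,0,0,0],
  [-1,0,0,0,0],
  [-1,0,0,0,0],
], squeeze=40)

```text
time_s: 19.27
tool_pos: [0.5205, -0.3889, 0.0653]
eef_rot: [0.995, 0.103, 0.004, 0.001]
force: [0.2, 0.6, 5.4]
gripper_width: 0.624
```

Request:
carry_out([
  [-1,0,0,-0.006,0],
  [-1,0,0,-0.02,0],
  [-1,0,0,-0.045,0],
  [-1,0,0,-0.08,0],
  [-1,0,0,-0.11,0],
  [-1,0,0,-0.13,0],
  [-1,0,0,-0.137,0],
  [-1,0,0,-0.137,0],
  [-1,0,0,-0.137,0],
  [-1,0,0,-0.137,0],
  [-1,0,0,-0.137,0],
])

```text
time_s: 20.18
tool_pos: [0.5186, -0.3878, 0.1998]
eef_rot: [0.995, 0.103, 0.002, -0.001]
force: [0.0, 0.8, -2.4]
gripper_width: 0.626
```

```bash
python3 -c "
from h import *
im,d=camera('scene'); cv2.imwrite('pics/s6.png',cv2.resize(im[80:280,150:417,::-1],(800,600)))
go((.58,-.02,.2,21.5),(.635,.148,.2,21.5))"
```

```text
t 20.23 tcp [ 0.5188 -0.388   0.2002] yaw 11.8 tilt 0.27 w 0.621 F [-0.  -0.1 -0.5] q7 1.05
(0.58, -0.02, 0.2, 21.5) -> [ 0.1351 -0.3477  0.0011] spin -9.7
(0.635, 0.148, 0.2, 21.5) -> [ 0.2233 -0.501   0.0016] spin -9.7
```

View pics/s6.png

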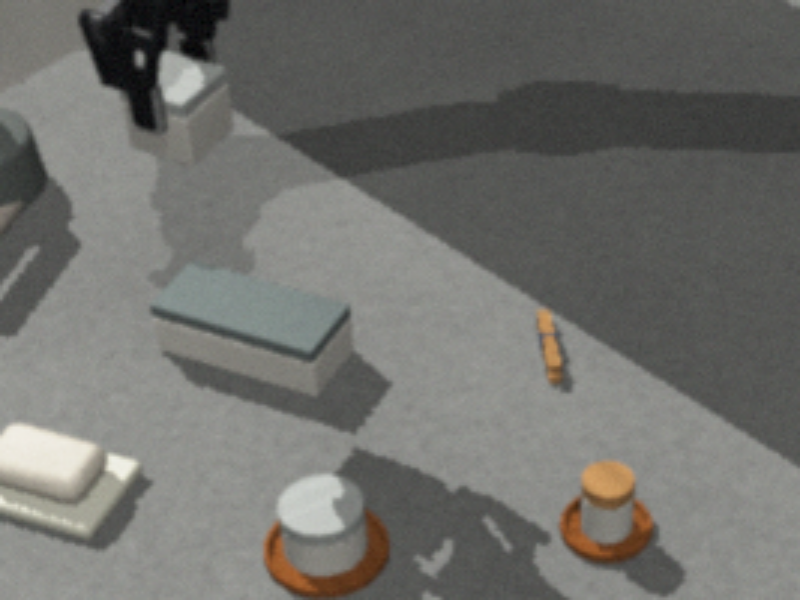

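Square tin held (0.62 ≈ 53 mm) at (185,115); round tin and jar sit in their trays at (320,525) and (607,505).

Request:
carry_out([
  [-1,0.01,-0.025,0,-2],
  [-1,0.024,-0.06,0,-4],
  [-1,0.038,-0.098,0,-6],
  [-1,0.053,-0.136,0,-8],
  [-1,0.068,-0.174,0,-9.7],
  [-1,0.082,-0.212,0,-9.7],
  [-1,0.097,-0.25,0,-9.7],
  [-1,0.111,-0.286,0,-9.7],
  [-1,0.123,-0.316,0,-9.7],
  [-1,0.132,-0.34,0,-9.7],
  [-1,0.135,-0.348,0,-9.7],
  [-1,0.135,-0.348,0,-9.7],
])

```text
time_s: 21.23
tool_pos: [0.5798, -0.0156, 0.2]
eef_rot: [0.982, 0.19, 0.002, -0.002]
force: [0.2, -0.4, -1.6]
gripper_width: 0.623
```

```bash
python3 -c "
from h import *
for i in range(4): camera('top')
go((.635,.148,.2,21.5),(.635,.148,.04,21.5))"
```

```text
t 21.43 tcp [ 0.5794 -0.023   0.201 ] yaw 21.2 tilt 0.23 w 0.629 F [ 0.1 -0.8 -1.6] q7 0.59
(0.635, 0.148, 0.2, 21.5) -> [ 0.1138 -0.1392  0.0011] spin -0.3
(0.635, 0.148, 0.04, 21.5) -> [ 0.1132 -0.1395  0.1611] spin -0.3
```

Request:
carry_out([
  [-1,0.02,-0.024,0,0],
  [-1,0.044,-0.054,0,0],
  [-1,0.068,-0.084,0,0],
  [-1,0.092,-0.113,0,0],
  [-1,0.108,-0.133,0.003,0],
  [-1,0.114,-0.139,0.02,0],
  [-1,0.114,-0.139,0.05,0],
  [-1,0.113,-0.139,0.085,0],
  [-1,0.113,-0.14,0.118,0],
  [-1,0.113,-0.14,0.145,0],
  [-1,0.113,-0.14,0.16,0],
  [-1,0.113,-0.14,0.163,0],
])

```text
time_s: 22.43
tool_pos: [0.6323, 0.1452, 0.0342]
eef_rot: [0.983, 0.183, -0.002, 0.001]
force: [-0.2, -0.2, -2.4]
gripper_width: 0.626
```

```bash
python3 -c "
from h import *
for i in range(3): camera('top')
im,d=camera('scene'); cv2.imwrite('pics/s7.png',cv2.resize(im[230:380,280:480,::-1],(800,600)))
go((.635,.148,.0243,21.5))"
```

```text
t 22.63 tcp [0.6362 0.1472 0.0398] yaw 21.2 tilt 0.42 w 0.628 F [ 0.6  1.2 -1.3] q7 0.38
(0.635, 0.148, 0.0243, 21.5) -> [-0.001  -0.0012  0.0155] spin -0.3
```

View pics/s7.png

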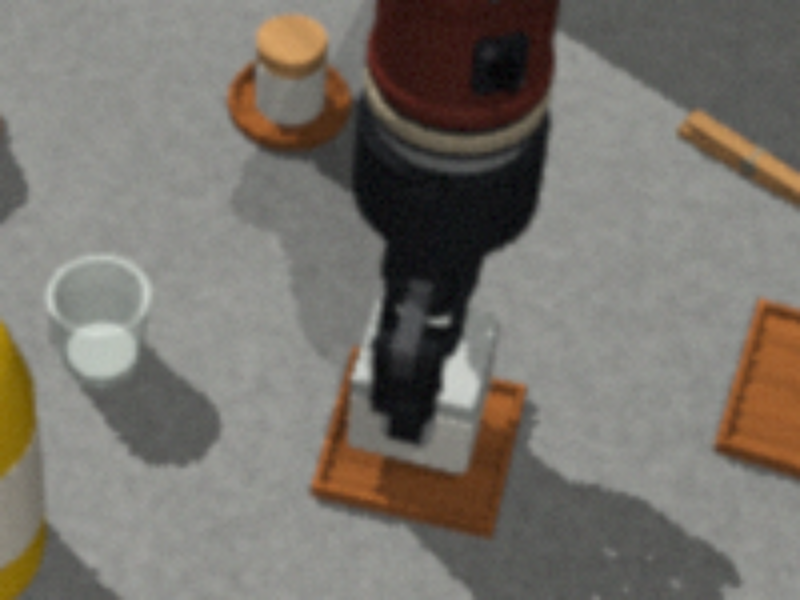

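The square tin is aligned over the square tray (tray (420,440), tin (420,400), 12 mm up). Lowering.

Request:
carry_out([
  [-1,-0.001,-0.001,0.004,0],
  [-1,-0.001,-0.001,0.008,0],
  [-1,-0.001,-0.001,0.011,0],
  [-1,-0.001,-0.001,0.013,0],
  [-1,-0.001,-0.001,0.0145,0],
  [-1,-0.001,-0.001,0.0155,0],
  [-1,-0.001,-0.001,0.0165,0],
  [-1,-0.001,-0.001,0.0165,0],
  [-1,-0.001,-0.001,0.0165,0],
])

```text
time_s: 23.38
tool_pos: [0.6349, 0.1479, 0.0243]
eef_rot: [0.983, 0.184, 0.003, 0.001]
force: [-2.7, -0.9, 5.4]
gripper_width: 0.622
```

Request:
carry_out([
  [0.3,0,0,0,0],
  [0.4,0,0,0,0],
  [0.5,0,0,0,0],
  [0.7,0,0,0,0],
  [0.9,0,0,0,0],
  [0.9,0,0,-0.005,0],
  [0.9,0,0,-0.02,0],
  [1,0,0,-0.05,0],
  [1,0,0,-0.09,0],
  [1,0,0,-0.125,0],
  [1,0,0,-0.145,0],
  [1,0,0,-0.15,0],
])

```text
time_s: 24.38
tool_pos: [0.6367, 0.1479, 0.1799]
eef_rot: [0.983, 0.183, 0.008, 0.001]
force: [0.5, 0.3, 0.6]
gripper_width: 1.003
```

```bash
python3 -c "
from h import *
for i in range(4): camera('top')
go((.53,-.13,.175,14.3),(.51,-.35,.175,14.3))"
```

```text
t 24.58 tcp [0.6326 0.1479 0.1726] yaw 21.2 tilt 0.21 w 1.003 F [-0.4 -0.3  0.1] q7 0.33
(0.53, -0.13, 0.175, 14.3) -> [-0.196   0.2221 -0.0026] spin 6.9
(0.51, -0.35, 0.175, 14.3) -> [-0.2941  0.4201 -0.0026] spin 6.9
```

Request:
carry_out([
  [1,-0.018,0.021,-0.003,2],
  [1,-0.04,0.046,-0.003,4],
  [1,-0.064,0.073,-0.003,6],
  [1,-0.088,0.1,-0.003,7],
  [1,-0.112,0.127,-0.003,7],
  [1,-0.136,0.154,-0.003,7],
  [1,-0.158,0.179,-0.003,7],
  [1,-0.177,0.201,-0.003,7],
  [1,-0.191,0.216,-0.003,7],
  [1,-0.196,0.222,-0.003,7],
  [1,-0.196,0.222,-0.003,7],
  [1,-0.196,0.222,-0.003,7],
])

```text
time_s: 25.58
tool_pos: [0.53, -0.1285, 0.1743]
eef_rot: [0.992, 0.124, 0.001, -0.0]
force: [0.2, 0.5, -0.3]
gripper_width: 1.002
```

```bash
python3 -c "
from h import *
for i in range(2): camera('top')
im,d=camera('top');P=pts('top',d).reshape(-1,3)
def f(n,z,c,r):
    q=P[(abs(P[:,2]-z)<.004)&(np.hypot(P[:,0]-c[0],P[:,1]-c[1])<r)]
    a=cv2.minAreaRect((q[:,:2]*1000).astype(np.float32)); print(n,len(q),np.round([*a[0],*a[1],a[2]],1),np.median(q[:,2]).round(4))
f('square',.054,(.635,.148),.045);f('oblong',.045,(.51,-.35),.09)
f('sqtray',.008,(.635,.148),.07);f('obtray',.006,(.49,.323),.1);f('cup',.043,(.684,.003),.04)
go((.51,-.35,.175,14.3),(.51,-.35,.013,14.3))"
```

```text
square 566 [633.1 147.   54.9  53.7  21.2] 0.0539
oblong 1761 [ 509.3 -350.8   61.8  140.4   14.1] 0.0451
sqtray 492 [635.8 148.9 119.7 130.6  22.4] 0.0064
obtray 3229 [489.6 322.7 196.4 197.2   1.2] 0.0044
cup 100 [684.2   2.7  46.1  44.2   0.8] 0.0435
t 25.73 tcp [ 0.5307 -0.1273  0.1748] yaw 14.4 tilt 0.18 w 1.0 F [ 0.4 -0.3 -0.4] q7 0.7
(0.51, -0.35, 0.175, 14.3) -> [-0.0754  0.2105 -0.0005] spin 0.1
(0.51, -0.35, 0.013, 14.3) -> [-0.0759  0.2106  0.1615] spin 0.1
```

Square tin is flat at z = 54 mm, near the tray centre. Now the oblong tin.

Request:
carry_out([
  [1,-0.01,0.028,0,0],
  [1,-0.022,0.062,0,0],
  [1,-0.035,0.098,0,0],
  [1,-0.048,0.135,0,0],
  [1,-0.06,0.17,0,0],
  [1,-0.071,0.198,0,0],
  [1,-0.0755,0.21,0,0],
  [1,-0.0755,0.2105,0,0],
  [1,-0.0755,0.2105,0,0],
  [1,-0.0755,0.2105,0,0],
  [1,-0.0755,0.2105,0,0],
  [1,-0.0755,0.2105,0,0],
])

```text
time_s: 26.73
tool_pos: [0.5111, -0.3473, 0.1745]
eef_rot: [0.992, 0.127, 0.002, -0.001]
force: [0.1, 0.4, -0.1]
gripper_width: 1.0
```

```bash
python3 -c "
from h import *
camera('top')
go((.51,-.35,.1,14.3),(.51,-.35,.013,14.3))"
```

```text
t 26.78 tcp [ 0.5108 -0.3479  0.1746] yaw 14.6 tilt 0.23 w 1.001 F [-0.5 -0.  -0.1] q7 1.06
(0.51, -0.35, 0.1, 14.3) -> [-0.0016  0.0019  0.0746] spin 0.3
(0.51, -0.35, 0.013, 14.3) -> [-0.0019  0.002   0.1616] spin 0.3
```

Request:
carry_out([
  [1,-0.001,0.001,0.03,0.3],
  [1,-0.002,0.002,0.065,0.3],
  [1,-0.002,0.002,0.1,0.3],
  [1,-0.002,0.002,0.13,0.3],
  [1,-0.002,0.002,0.15,0.3],
  [1,-0.002,0.002,0.16,0.3],
  [1,-0.002,0.002,0.16,0.3],
  [1,-0.002,0.002,0.16,0.3],
  [1,-0.002,0.002,0.16,0.3],
])

```text
time_s: 27.53
tool_pos: [0.5111, -0.3508, 0.0163]
eef_rot: [0.992, 0.124, 0.003, 0.0]
force: [0.2, -0.3, 0.4]
gripper_width: 1.001
```

Request:
carry_out([
  [0.8,0,0,0,0],
  [0.7,0,0,0,0],
  [0.6,0,0,0,0],
  [0.5,0,0,0,0],
  [0.4,0,0,0,0],
  [0,0,0,0,0],
  [-1,0,0,0,0],
  [-1,0,0,0,0],
  [-1,0,0,0,0],
  [-1,0,0,0,0],
], squeeze=70)

```text
time_s: 28.37
tool_pos: [0.5117, -0.351, 0.0175]
eef_rot: [0.992, 0.124, 0.004, 0.001]
force: [0.8, 0.9, 6.3]
gripper_width: 0.714
```

Request:
carry_out([
  [-1,0,0,-0.004,0],
  [-1,0,0,-0.012,0],
  [-1,0,0,-0.025,0],
  [-1,0,0,-0.045,0],
  [-1,0,0,-0.075,0],
  [-1,0,0,-0.11,0],
  [-1,0,0,-0.14,0],
  [-1,0,0,-0.155,0],
  [-1,0,0,-0.16,0],
  [-1,0,0,-0.16,0],
  [-1,0,0,-0.16,0],
  [-1,0,0,-0.16,0],
])

```text
time_s: 29.37
tool_pos: [0.5093, -0.3497, 0.1755]
eef_rot: [0.992, 0.124, 0.002, -0.001]
force: [-0.1, -0.2, -5.0]
gripper_width: 0.715
```

```bash
python3 -c "
from h import *
im,d=camera('scene'); cv2.imwrite('pics/s8.png',cv2.resize(im[80:280,150:417,::-1],(800,600)))
go((.51,-.03,.175,15.5),(.49,.323,.175,15.5))"
```

```text
t 29.42 tcp [ 0.5094 -0.3499  0.1754] yaw 14.3 tilt 0.25 w 0.711 F [-0.8  0.9 -4. ] q7 1.06
(0.51, -0.03, 0.175, 15.5) -> [ 0.0794 -0.3098  0.0011] spin -1.2
(0.49, 0.323, 0.175, 15.5) -> [ 0.1471 -0.6569  0.0018] spin -1.2
```

View pics/s8.png

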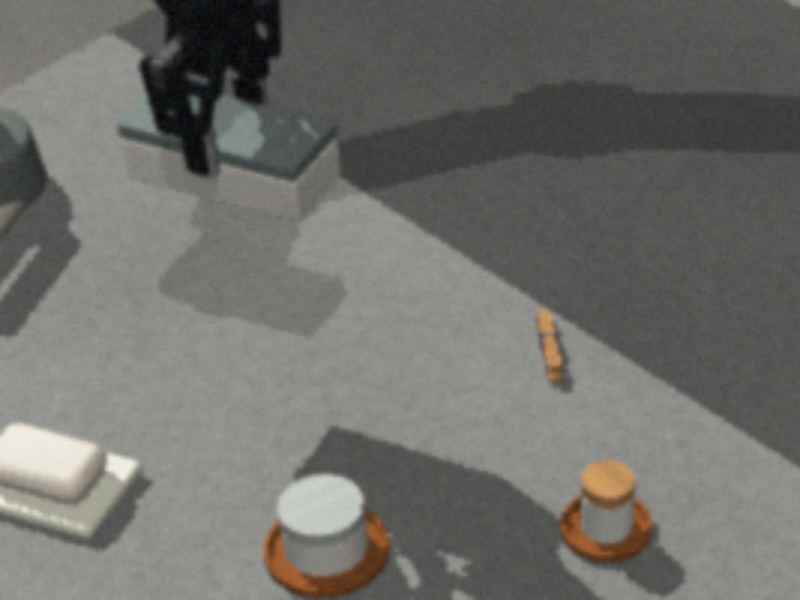

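The oblong tin is held level at (230,150), with the shadow detached beneath. Carrying it across.

Request:
carry_out([
  [-1,0.003,-0.012,0,0],
  [-1,0.01,-0.038,0,-1],
  [-1,0.018,-0.07,0,-1],
  [-1,0.027,-0.105,0,-1],
  [-1,0.036,-0.14,0,-1],
  [-1,0.045,-0.175,0,-1],
  [-1,0.054,-0.21,0,-1],
  [-1,0.063,-0.245,0,-1],
  [-1,0.071,-0.275,0,-1],
  [-1,0.077,-0.298,0,-1],
  [-1,0.079,-0.308,0,-1],
  [-1,0.079,-0.31,0,-1],
])

```text
time_s: 30.42
tool_pos: [0.5087, -0.0257, 0.1753]
eef_rot: [0.991, 0.136, 0.001, -0.002]
force: [-0.0, -0.4, -5.6]
gripper_width: 0.716
```

```bash
python3 -c "
from h import *
for i in range(4): camera('top')
go((.49,.323,.175,15.6))"
```

```text
t 30.62 tcp [ 0.5093 -0.0323  0.1761] yaw 15.1 tilt 0.22 w 0.711 F [-0.8 -0.7 -5.1] q7 0.54
(0.49, 0.323, 0.175, 15.6) -> [ 0.0739 -0.3481  0.0012] spin -0.5
```

Request:
carry_out([
  [-1,0.003,-0.012,0,0],
  [-1,0.009,-0.04,0,-0.5],
  [-1,0.017,-0.078,0,-0.5],
  [-1,0.025,-0.117,0,-0.5],
  [-1,0.033,-0.156,0,-0.5],
  [-1,0.041,-0.195,0,-0.5],
  [-1,0.05,-0.234,0,-0.5],
  [-1,0.058,-0.272,0,-0.5],
  [-1,0.065,-0.306,0,-0.5],
  [-1,0.071,-0.332,0,-0.5],
  [-1,0.074,-0.345,0,-0.5],
  [-1,0.074,-0.348,0,-0.5],
])

```text
time_s: 31.62
tool_pos: [0.4892, 0.3269, 0.1756]
eef_rot: [0.99, 0.138, 0.002, -0.001]
force: [-0.1, -0.1, -5.4]
gripper_width: 0.714
```

```bash
python3 -c "
from h import *
for i in range(4): camera('top')
P=np.load('topP.npy').reshape(-1,3)
im,d=camera('top'); 
q=np.load('topP.npy'); q=q.reshape(-1,3); q=q[(q[:,2]>.0055)&(q[:,2]<.012)&(np.hypot(q[:,0]-.49,q[:,1]-.323)<.1)]
print('tray lip',cv2.minAreaRect((q[:,:2]*1000).astype(np.float32)))
go((.49,.323,.1,15.6),(.49,.323,.0215,15.6))"
```

```text
tray lip ((491.50213623046875, 324.878173828125), (182.75341796875, 186.6058349609375), 1.2310123443603516)
t 31.87 tcp [0.4911 0.3197 0.1763] yaw 15.3 tilt 0.25 w 0.711 F [ 0.  -0.2 -4.3] q7 -0.09
(0.49, 0.323, 0.1, 15.6) -> [-0.0004 -0.0037  0.0763] spin -0.3
(0.49, 0.323, 0.0215, 15.6) -> [-0.0007 -0.0039  0.1548] spin -0.3
```

Request:
carry_out([
  [-1,0,-0.002,0.012,0],
  [-1,0,-0.004,0.035,0],
  [-1,-0.001,-0.004,0.065,0],
  [-1,-0.001,-0.004,0.095,0],
  [-1,-0.001,-0.004,0.118,0],
  [-1,-0.001,-0.004,0.134,0],
  [-1,-0.001,-0.004,0.142,0],
  [-1,-0.001,-0.004,0.142,0],
  [-1,-0.001,-0.004,0.142,0],
  [-1,-0.001,-0.004,0.142,0],
  [-1,-0.001,-0.004,0.142,0],
])

```text
time_s: 32.78
tool_pos: [0.4909, 0.3234, 0.0359]
eef_rot: [0.991, 0.133, 0.003, 0.0]
force: [-0.8, 0.8, -3.9]
gripper_width: 0.71
```

```bash
python3 -c "
from h import *
camera('top')
im,d=camera('scene'); cv2.imwrite('pics/s9.png',cv2.resize(im[230:410,400:640,::-1],(800,600)))
go((.49,.323,.0215,15.6))"
```

```text
t 32.88 tcp [0.4904 0.3234 0.0356] yaw 15.3 tilt 0.34 w 0.712 F [ 0.7 -0.2 -4.3] q7 -0.02
(0.49, 0.323, 0.0215, 15.6) -> [-0.0005  0.0003  0.0141] spin -0.3
```

View pics/s9.png

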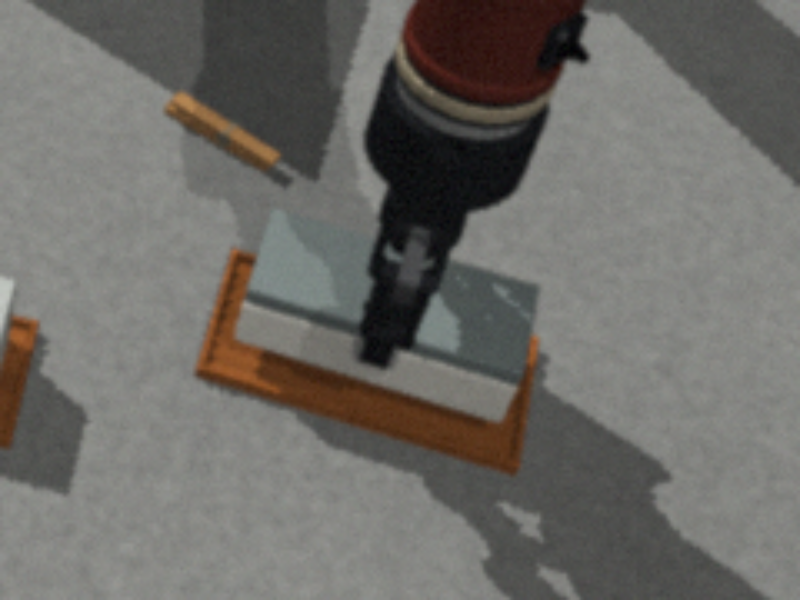

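The tin is inside the tray's outline, parallel to it (tin corners (238,342)/(508,420), tray corners (198,375)/(518,470)), about 14 mm above its seat. Lowering.

Request:
carry_out([
  [-1,0,0.001,0.004,0],
  [-1,0,0.001,0.008,0],
  [-1,0,0.001,0.011,0],
  [-1,0,0.001,0.013,0],
  [-1,0,0.001,0.014,0],
  [-1,0,0.001,0.015,0],
  [-1,0,0.001,0.016,0],
  [-1,0,0.001,0.016,0],
  [-1,0,0.001,0.016,0],
])

```text
time_s: 33.63
tool_pos: [0.4902, 0.3223, 0.0215]
eef_rot: [0.991, 0.133, 0.002, 0.0]
force: [-5.3, -2.3, 10.0]
gripper_width: 0.715
```

Request:
carry_out([
  [0.5,0,0,0,0],
  [0.6,0,0,0,0],
  [0.7,0,0,0,0],
  [0.9,0,0,0,0],
  [1,0,0,0,0],
  [1,0,0,-0.005,0],
  [1,0,0,-0.02,0],
  [1,0,0,-0.05,0],
  [1,0,0,-0.09,0],
  [1,0,0,-0.13,0],
  [1,0,0,-0.16,0],
  [1,0,0,-0.17,0],
])

```text
time_s: 34.63
tool_pos: [0.4922, 0.3233, 0.1973]
eef_rot: [0.991, 0.133, 0.007, -0.002]
force: [-0.1, 0.9, 0.1]
gripper_width: 1.0
```

```bash
python3 -c "
from h import *
for i in range(4): camera('top')
go((.42,.45,.22,15.6))"
```

```text
t 34.83 tcp [0.4884 0.322  0.1903] yaw 15.3 tilt 0.16 w 0.998 F [0.  0.7 0.3] q7 -0.1
(0.42, 0.45, 0.22, 15.6) -> [-0.032  -0.1415 -0.0299] spin -0.3
```

Moving the arm aside to check the whole scene.

Request:
carry_out([
  [1,-0.008,-0.03,-0.01,0],
  [1,-0.016,-0.065,-0.02,0],
  [1,-0.025,-0.1,-0.03,0],
  [1,-0.034,-0.135,-0.04,0],
  [1,-0.045,-0.17,-0.05,0],
  [1,-0.06,-0.2,-0.05,0],
  [1,-0.07,-0.22,-0.05,0],
  [1,-0.07,-0.22,-0.05,0],
  [1,-0.07,-0.22,-0.05,0],
])

```text
time_s: 35.58
tool_pos: [0.36, 0.5162, 0.2367]
eef_rot: [0.991, 0.135, -0.001, 0.002]
force: [-0.1, -0.7, -0.0]
gripper_width: 1.001
```

```bash
python3 -c "
from h import *
for i in range(4): camera('top')
T=np.load('topP.npy')
im,d=camera('top');cv2.imwrite('pics/t9.png',cv2.resize(im[150:350,100:500,::-1],(800,400)));P=pts('top',d).reshape(-1,3)
def f(n,z,c,r):
    q=P[(abs(P[:,2]-z)<.003)&(np.hypot(P[:,0]-c[0],P[:,1]-c[1])<r)]
    a=cv2.minAreaRect((q[:,:2]*1000).astype(np.float32)); pl=np.linalg.lstsq(np.c_[q[:,:2],np.ones(len(q))],q[:,2],rcond=None)[0]
    print(n,len(q),np.round([*a[0],*a[1],a[2]],1),np.median(q[:,2]).round(4),'slope deg',np.degrees(pl[:2]).round(2))
f('jar',.049,(.501,-.024),.04);f('round',.044,(.634,-.162),.05);f('square',.054,(.635,.148),.05);f('oblong',.049,(.49,.323),.1);f('cup',.043,(.684,.003),.04)
go()"
```

```text
jar 190 [498.6 -24.6  33.5  34.9  46.5] 0.049 slope deg [-0.84 -0.79]
round 440 [ 632.1 -164.5   55.8   56.5   60.5] 0.0438 slope deg [-0.18 -0.36]
square 508 [632.6 146.9  54.4  53.7  21.4] 0.054 slope deg [0.   0.01]
oblong 1568 [488.6 321.3  62.2 141.5  15.1] 0.0492 slope deg [-0.26 -0.05]
cup 86 [683.9   2.8  45.4  44.1   1.2] 0.0436 slope deg [-2.15 -0.02]
t 35.83 tcp [0.3641 0.5139 0.2394] yaw 15.1 tilt 0.21 w 1.003 F [ 0.6  0.1 -0.3] q7 -0.5
```

View pics/t9.png

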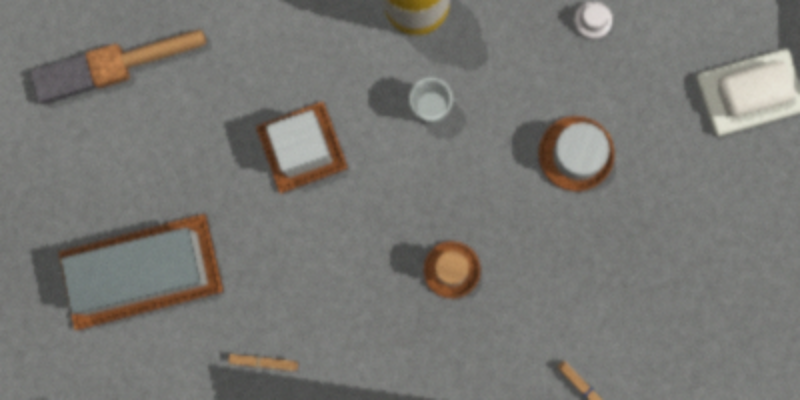

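All four items sit in their trays at the expected heights: jar (452,268), round (580,150), square (300,142), oblong (135,270). The cup at (431,98) has not moved. Handing in.

```bash
python3 -c "
from station import manip
print(manip.finish_job())"
```

```text
the job is handed in; nothing more can be done
None
```

I took the pile apart in order (small jar, round tin, square tin, oblong tin), set each one in its matching tray, and handed the job in at about 36 s. I released each item only after the force reading showed it touching the tray floor.

| Item | Top height, measured (expected) | Offset from tray centre |
|---|---|---|
| Small jar | 49.0 mm (49) | about 2 mm |
| Round tin | 43.8 mm (44) | about 3 mm |
| Square tin | 54.0 mm (54) | about 3 mm |
| Oblong tin | 49.2 mm (49) | about 2 mm |

- **Flatness:** the lids measured level to within about 0.4°. The jar's lid read just over 1°, but it is only about 190 depth points and its height is right, so I took that as noise.
- **Measuring cup:** it is still standing within 0.5 mm of where it started.
- **Robot:** the highest force read at the end of a move was about 14 N, when setting the jar down, and the arm was clear of everything at hand-in.
- **Disagreements:** the two cameras differed by 2–3 mm on some positions (up to 8 mm where one item hid another). I mostly relied on the top camera, and the trays leave about 10 mm of room on each side. The networks did not find the square tin in the top view or the cup in the scene view, so I located the tin from depth data and the cup from the top view.

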